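# Load a cell into the spring well of a sloping cell tester and trap it with the gate

## Robot

A 6-joint arm with a two-finger parallel gripper is mounted at the origin on a cart in front of the work surface, level with it; the furniture and walls round the work are solid. World frame = base frame: x ahead of the robot, y to its left, z up, the work surface at z = 0. Lengths are in m, angles in rad, forces in N, time in s.
With the tool pointing down it reaches from about 0.375 to 0.975 m from the base axis. Payload 3.8 kg.
Tool frame: the origin (TCP) lies at the very end of the fingers, on their centre line; the grasp point (between the pads) lies bot.hold_point_z behind it (bot.hold_point_z is the distance from the TCP to the grasp point, in m); z points along the fingers, y is the line along which they close (so a half turn about z gives the same grasp; the last joint's range is limited). The gripper opens to 85 mm and grips with 20 to 120 N. Pads are 22 mm wide; open, the fingers measure 114 mm over their backs; the gripper's body (76 mm by 85 mm) begins 54 mm behind the grasp point. The pads swing forward as they close: fully open they stand 13 mm farther back than shut.
Start: joints at [1.106, 0.264, 1.604, -0, 1.274, -0.037], TCP at [0.28, 0.614, 0.205] pointing down, gripper open.
Joint ranges: [-2.63, 2.63], [-0.94, 2.18], [0.31, 2.57], [-1.31, 4.45], [0, 2.66], [-2.55, 2.55]. Speed limits (rad/s): [2.57, 2.57, 3.14, 3.14, 3.14, 3.14].

## Interface

Orientations are given as a rotation vector (axis times angle).
In Python, from workcell import bot gives the robot as it stands.
- The arm moves only by the tool jog_arm, called after "Call:" by a JSON object that holds its "api" and its "payload". Schema: {"type":"object","properties":{"plan":{"type":"array","items":{"type":"array","items":{"type":"number"},"minItems":4,"maxItems":4},"minItems":1,"maxItems":5},"finger_gap":{"type":"number"},"force":{"type":"number"},"only":{"type":"string"},"quiet":{"type":"boolean"},"lines":{"type":"string"}},"required":["plan"],"additionalProperties":false}. plan is a list of rows, 1 to 5 of them, each of 4 numbers: dx, dy, dz in m, then a turn about the tool's z in rad; each row shifts and turns the commanded pose from where the row before left it, along the tool's axes as they then stand; what a row does not reach is not made up. A row lasts 1/8 s, in which the tool goes at most 0.0625 m and 0.188 rad, less where a joint would pass 70% of its speed; a pose out of reach is approached as far as the arm can. finger_gap is the opening from 0.0 (shut) to 1.0 (fully open), set as the call begins (left out keeps the last). The fingers move at their own pace and stop on an object; force is the grip in N (left out, the last holds). Time passes only in rows, so rows that do not move let the fingers close. The tool returns the time, the measured TCP pose, the force, the opening and the grip force at its end. only (a regular expression) keeps the lines of the reply that match it, lines (a string "A,B") keeps lines A to B, and quiet returns only ok. Input that does not fit is refused with a message, and nothing moves.
- bot.read_state(): the state, without advancing time (a new reading comes with each control period).
- bot.read_camera(name): name is "side" or "top" or "wrist"; returns the picture (420x560x3 uint8, red, green, blue); there is no depth.
- bot.camera_info(name): a dict with "intrinsics" (3x3 intrinsics, pixels), "k1" (the pictures are not rectified: a ray, as slopes to the right and down, at radius r is drawn at 1 + k1 r^2 times it, then the intrinsics apply), "extrinsics" (4x4, takes a point from camera to world coordinates). Camera axes: x right, y down, z forward; pixel columns grow to the right and rows downward; lengths in m; the calibration is good to about 2 mm. A picture is of the moment at which its call begins: read the wrist's pose just before it. camera_info takes no time and is no camera call; for the wrist camera it gives the pose at the moment of the call.
- bot.finish_job(): hands the job in; it is judged then, once.
The state is a dict: "time": time; "q": joint angles; "joint_vel": joint speeds; "joint_torque": joint torques, N m; "tool_pos": TCP position; "tcp_rot": TCP orientation; "wrist_force": force on the tool from outside, world axes, zero at the start; "torque": the same for the moment, N m; "width": opening from 0.0 (shut) to 1.0 (fully open); "grip_force": force on a finger pad.
Only numpy, scipy, OpenCV 4.12 (cv2) and the standard library are available. Lean on these libraries where they do the work, as an engineer would, in place of code of your own. Each camera call takes 0.05 s, during which the arm holds its last target. There are 200 camera calls.

## Task

Take the red battery cell out of the three-hole caddy and put it, the same end up as it stands there, into the spring-loaded well in the sloping panel of the cell tester. Press it in against the spring until its top is below the steel gate, and slide the gate fully across over it so that the gate keeps it trapped. Leave the two black cells in the caddy and do not disturb the screwdriver, the tin or the multimeter.

Things in the scene. Friction and masses are not known exactly. Their poses are not given: they have to be found in the camera images.
- red_cell: AA battery cell, 50 mm long, drawn 15 mm across but 17 mm across to the fingers, ~23 g, loose; the upper part that shows is red, its positive end with the small nipple is up. It stands upright in one of the caddy's three holes (which one varies) and rises 28 mm above the caddy's top. Origin on its side, half way along; its y axis runs along the cell and points from the positive to the negative end
- red_cell_top (a point): centre of the red cell's positive (upper) end face, on the cell's axis; the cell reaches 50 mm below it
- black_cell_1: a cell of the same size, black where it shows, yellow lower down; stays in the caddy. Origin on its side, half way along
- black_cell_2: as black_cell_1
- caddy: blue block 34 x 104 x 26 mm on a 46 x 116 x 3 mm foot plate, fixed to the bench, with three holes 18.5 mm wide and 22 mm deep in a row along its y axis, at y = -32, 0 and 32 mm. Origin at the centre of its underside, z up
- tester: cell tester, fixed to the bench: grey enclosure 168 mm deep (x), 176 mm wide (y), 127 mm high at the back, with a dark panel that slopes 30 degrees and faces to its own -x (toward the middle of the bench and the robot). Origin at the centre of its underside; x points to its back, z up
- well: round well in the sloping panel, square to it, leaning 30 degrees from vertical toward the tester's front. Origin on its axis at the panel's face; z points out along the axis, x up the slope, y to the left seen facing the panel (the way the gate closes). Funnel 28 mm wide narrowing within 4 mm to a 20 mm bore. Two fixed gate guides, 13 mm high, run along y at x = -32 to -24 and 24 to 32 mm
- spring_contact (a joint): sprung copper contact in the bore that carries the cell, in metres: 0 = up, 0.016 = down at its stop. A cell resting on it has its top at well z = 18 mm; pressing takes 2 N at first and 0.4 N more per mm; let go, the cell comes back up. A cell trapped under the gate has its top at z = 8 mm
- gate (a joint): sliding steel gate over the well, in metres: 0 = fully open (its start), 0.026 = fully across, moved to well +y. About 1.2 N of friction; stays where left. Plate 54 mm wide (well x), 2.5 mm thick, underside at well z = 8 mm, top at 10.5 mm, free below it to the panel at z = 0. It has a window, and behind (-y of) the window a solid part 36 mm long that covers the well once closed
- gate_front (a point): middle of the window's front edge on the gate's top, at well y = 14.5 mm + joint value; ahead of it a bar 8 mm wide. Window 42 mm (x) by 26 mm (y), y = -11.5 to 14.5 mm when open. A tool pressing the cell down through the window can carry the gate across by moving along +y against this bar: the solid part follows over the cell before the tool has left it
- flux_tin: green-lidded tin 52 mm across, 23 mm high, loose, to be left alone. Origin at the centre of its underside
- driver_red: red-handled screwdriver 165 mm long lying on the bench, loose, to be left alone
- multimeter: yellow multimeter 146 x 90 x 44 mm lying on the bench at the right, loose, to be left alone

How it is judged:
By the outcome, as a careful person would: the job done as asked, in the order asked, and still so for the second after the job is handed in, with the robot touching nothing.
It also fails if it takes over 45 s, if anything falls off the work surface, if the arm or the gripper's body presses on something with over 40 N, if the wrist force passes 120 N, or if a joint passes its speed limit or range.

## Working session

There is one attempt and no reset: what is moved stays moved. The work goes in short steps, Python scripts to look and compute and a tool call to move; the robot and the scene stay as the last step left them, time stands still between calls to the robot, and variables do not carry over. Pictures are saved under pics/ and viewed, at most 10 in all, crops included, and the job is handed in when it is done.

```bash
ls; mkdir -p pics
```

Run:
```python
from workcell import bot
import cv2,numpy as np
np.set_printoptions(precision=4,suppress=True)
for n in ["top","side"]:
    im=bot.read_camera(n); cv2.imwrite(f"pics/{n}0.png",im[:,:,::-1])
    i=bot.camera_info(n); print(n,i)
s=bot.read_state(); print(s, bot.hold_point_z)
```

```text
pics
workcell.py
top {'intrinsics': array([[398.6714,   0.    , 283.693 ],
       [  0.    , 398.6714, 206.9481],
       [  0.    ,   0.    ,   1.    ]]), 'k1': 0.021213901087849627, 'extrinsics': array([[ 0.0205, -0.9868,  0.1605,  0.3407],
       [-0.9998, -0.0206,  0.0006, -0.01  ],
       [ 0.0027, -0.1604, -0.987 ,  1.0359],
       [ 0.    ,  0.    ,  0.    ,  1.    ]])}
side {'intrinsics': array([[435.7289,   0.    , 278.626 ],
       [  0.    , 435.7289, 209.2006],
       [  0.    ,   0.    ,   1.    ]]), 'k1': -0.12980388844062965, 'extrinsics': array([[-0.9698, -0.1094,  0.2178,  0.2894],
       [-0.2436,  0.4047, -0.8814,  0.839 ],
       [ 0.0083, -0.9079, -0.4191,  0.5152],
       [ 0.    ,  0.    ,  0.    ,  1.    ]])}
{'time': 0.1, 'q': array([ 1.1061,  0.2647,  1.6052, -0.    ,  1.2737, -0.0369]), 'joint_vel': array([ 0.0004, -0.0021, -0.0025,  0.0012, -0.0017,  0.0005]), 'joint_torque': array([ -0.001 , -51.6705, -36.8592,  -0.0001,   0.0063,  -0.    ]), 'tool_pos': array([0.2797, 0.6135, 0.2035]), 'tcp_rot': array([-0.6667, -3.0695,  0.0031]), 'wrist_force': array([ 0.0288, -0.0875,  0.1311]), 'torque': array([ 0.0212, -0.0083, -0.0276]), 'grip_force': 0.0, 'width': 0.9988074113660854} 0.0187
```

View pics/top0.png

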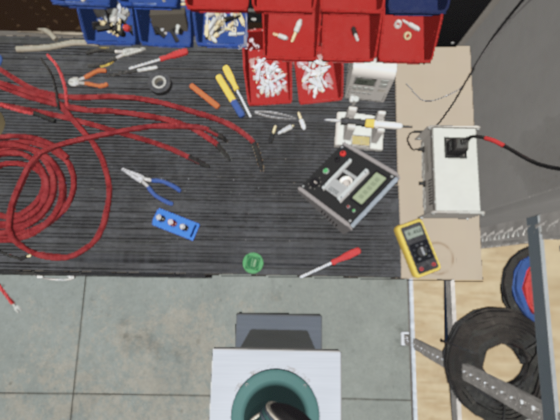

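View pics/side0.png

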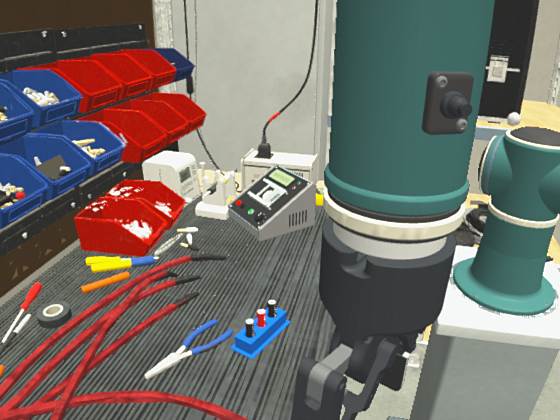

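The top view shows the caddy at about (176,224), with the red cell looking to be in the middle hole, and the tester at about (348,186). The tin is at (253,262), the screwdriver at (335,262) and the multimeter at (417,247). In the side view the caddy is at (262,328) with the red cell at (262,318), and the tester panel is at (268,198). Next I'll zoom in on both.

Run:
```python
import cv2,numpy as np
t=cv2.imread("pics/top0.png"); s=cv2.imread("pics/side0.png")
R=lambda im,x,y,w,h,k: cv2.resize(im[y:y+h,x:x+w],None,fx=k,fy=k,interpolation=cv2.INTER_CUBIC)
a=R(t,295,140,100,75,4); b=R(s,225,160,100,75,4); c=R(t,145,200,66,50,6)[:300,:396]; d=R(s,225,290,80,60,5)
c=cv2.copyMakeBorder(c,0,0,0,4,0)
cv2.imwrite("pics/zoom0.png",np.vstack([np.hstack([a,b]),np.hstack([c,d])]))
```

```text
(no output)
```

View pics/zoom0.png

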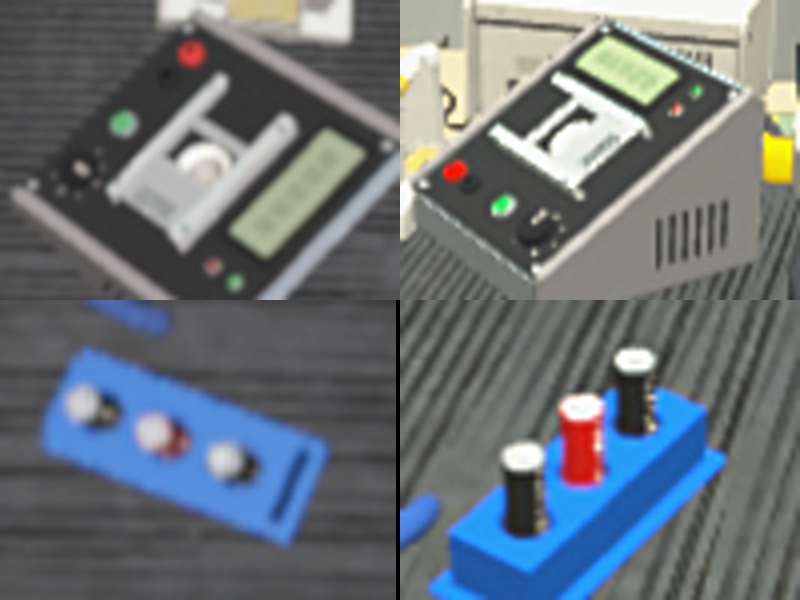

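The zoom shows the red cell in the middle hole, with its top at about top (171,222) and side (261,311). The tester's LCD side is up-slope, toward lower right in the top view. The gate is open, with its bar to the upper right. I'll triangulate coarsely before using the wrist camera.

Create h.py:
```python
import numpy as np, cv2
from workcell import bot
from scipy.spatial.transform import Rotation as Rn
np.set_printoptions(precision=4,suppress=True)
def ray(info,uv):
    K=np.array(info["intrinsics"]); d=(np.array(uv,float)-K[:2,2])/[K[0,0],K[1,1]]
    s=d.copy()
    for _ in range(20): s=d/(1+info["k1"]*(s@s))
    E=np.array(info["extrinsics"]); v=E[:3,:3]@np.r_[s,1]
    return E[:3,3],v/np.linalg.norm(v)
def plane(info,uv,z):
    o,v=ray(info,uv); return o+v*(z-o[2])/v[2]
def tri(pairs):
    A=np.zeros((3,3));b=np.zeros(3);rs=[ray(i,u) for i,u in pairs]
    for o,v in rs: P=np.eye(3)-np.outer(v,v);A+=P;b+=P@o
    p=np.linalg.solve(A,b); e=[np.linalg.norm((np.eye(3)-np.outer(v,v))@(p-o)) for o,v in rs]
    return p,max(e)
def proj(info,p):
    E=np.array(info["extrinsics"]);c=E[:3,:3].T@(np.array(p)-E[:3,3]);s=c[:2]/c[2];K=np.array(info["intrinsics"])
    return s*(1+info["k1"]*(s@s))*[K[0,0],K[1,1]]+K[:2,2]
def tool(target):
    "shift in tool axes from TCP to target; also prints yaw"
    s=bot.read_state();R=Rn.from_rotvec(s["tcp_rot"]).as_matrix()
    return R.T@(np.array(target)-s["tool_pos"]),R
```

Run:
```python
from h import *
T=bot.camera_info("top");S=bot.camera_info("side")
c=lambda x,y:(145+x/6,200+(y-300)/6); d=lambda x,y:(225+(x-400)/5,290+(y-300)/5)
a=lambda x,y:(295+x/4,140+y/4); b=lambda x,y:(225+(x-400)/4,160+y/4)
for n,p,q in [("red",c(150,430),d(581,405)),("blkL",c(83,404),d(521,457)),("blkR",c(226,460),d(634,357)),
 ("g_lo_far",a(222,80),b(495,132)),("g_lo_near",a(113,192),b(580,192)),("g_up_far",a(292,120),b(560,80)),("g_up_near",a(183,242),b(645,130)),
 ("panel_lo_L?",a(35,183),b(537,277)),("pan_upfar",a(385,145),b(607,25)),("panlofar",a(188,28),b(422,185)),("green",a(123,123),b(503,205)),("redk",a(190,53),b(455,171))]:
    print(n,*tri([(T,p),(S,q)]))
print(bot.camera_info("wrist"))
```

```text
red [0.4581 0.2716 0.0524] 0.0002793162187231842
blkL [0.4694 0.3007 0.0505] 0.0010818192882186442
blkR [0.4471 0.2399 0.0515] 0.0010709263677978157
g_lo_far [ 0.6207 -0.1738  0.0708] 0.000738463315234752
g_lo_near [ 0.5466 -0.1069  0.0662] 0.0014522932370212135
g_up_far [ 0.5878 -0.2117  0.0972] 0.0004038955390591208
g_up_near [ 0.5128 -0.1457  0.0954] 0.0006480603860365903
panel_lo_L? [ 0.5603 -0.0602  0.0284] 0.0007557590578535138
pan_upfar [ 0.5677 -0.2608  0.1214] 9.459344503770861e-05
panlofar [ 0.6669 -0.158   0.0336] 0.0015062994935375062
green [ 0.5975 -0.1146  0.0472] 0.00030208410581486093
redk [ 0.6444 -0.1575  0.047 ] 0.00010082921751956764
{'intrinsics': array([[369.2291,   0.    , 280.1184],
       [  0.    , 369.2291, 212.9498],
       [  0.    ,   0.    ,   1.    ]]), 'k1': -0.0440404886447788, 'extrinsics': array([[ 0.4141,  0.8754,  0.2493,  0.2154],
       [ 0.9102, -0.3975, -0.1161,  0.643 ],
       [-0.0025,  0.275 , -0.9614,  0.3715],
       [ 0.    ,  0.    ,  0.    ,  1.    ]])}
```

Call:
{"api": "jog_arm", "payload": {"plan": [[-0.043, -0.034, 0.006, 0], [-0.043, -0.034, 0.006, 0], [-0.043, -0.034, 0.006, 0], [-0.043, -0.034, 0.006, 0], [-0.043, -0.034, 0.006, 0]], "finger_gap": 1.0, "force": 20}}

```text
time: 0.72
tool_pos: [0.4054, 0.3684, 0.1741]
tcp_rot: [-0.666, -3.07, 0.001]
wrist_force: [1.2, 0.8, -0.0]
width: 1.001
grip_force: 0.0
```

Call:
{"api": "jog_arm", "payload": {"plan": [[-0.043, -0.034, 0, 0], [-0.043, -0.034, 0, 0], [0, 0, 0, 0.18], [0, 0, 0, 0.18], [0, 0, 0, 0.18]]}}

```text
time: 1.35
tool_pos: [0.455, 0.2721, 0.1742]
tcp_rot: [-1.471, -2.775, 0.001]
wrist_force: [0.0, 0.6, -0.0]
width: 1.0
grip_force: 0.0
```

Call:
{"api": "jog_arm", "payload": {"plan": [[0, 0, 0, 0.18], [0, 0, 0, 0.18], [0, 0, 0, 0.18], [0, 0, 0, 0.18], [0, 0, 0, 0.18]]}}

```text
time: 1.98
tool_pos: [0.4548, 0.2725, 0.1741]
tcp_rot: [-2.531, -1.861, 0.002]
wrist_force: [-0.2, 0.1, 0.6]
width: 0.998
grip_force: 0.0
```

Call:
{"api": "jog_arm", "payload": {"plan": [[0, 0, 0, 0.05], [0, 0, 0, 0], [0, 0, 0, 0]]}}

```text
time: 2.35
tool_pos: [0.455, 0.2726, 0.1744]
tcp_rot: [-2.571, -1.806, 0.001]
wrist_force: [-1.2, 0.8, 0.2]
width: 0.998
grip_force: 0.0
```

Run:
```python
from h import *
print(bot.read_state()["q"]); d,R=tool([.4581,.2716,.16]); print(d,R)
w=bot.camera_info("wrist"); im=bot.read_camera("wrist"); cv2.imwrite("pics/w1.png",im[:,:,::-1])
for p in ([.4581,.2716,.054],[.4694,.3007,.054],[.4471,.2399,.054]): print(proj(w,p))
```

```text
[ 0.4929  0.0122  1.9457 -0.      1.1842  0.8389]
[0.0001 0.0033 0.0144] [[ 0.3392  0.9407 -0.0005]
 [ 0.9407 -0.3392 -0.0003]
 [-0.0004 -0.0003 -1.    ]]
[285.4835 197.0619]
[286.6444 158.1878]
[285.7764 236.4477]
```

View pics/w1.png

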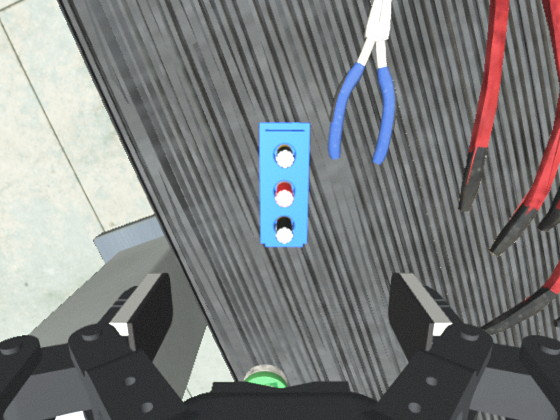

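The wrist view shows the three cell tops at about (285,158), (285,198) and (285,235), with red in the middle, and the caddy aligned with the image. I'll compute centroids now.

Run:
```python
from h import *
w=bot.camera_info("wrist"); im=bot.read_camera("wrist").astype(int)
m=((im.min(2)>150)).astype(np.uint8); m[:, :262]=0; m[:,308:]=0; m[:125]=0; m[246:]=0
n,l,st,c=cv2.connectedComponentsWithStats(m)
P=[]
for i in range(1,n):
    if st[i,4]>20: p=plane(w,c[i],.054); P.append(p); print(c[i],st[i],p)
R=bot.read_state(); 
P=np.array(P); v=P[0]-P[-1]; print(np.linalg.norm(v),np.degrees(np.arctan2(v[1],v[0])))
d,R=tool(P[1]); print(d,R[:,1],R[:,0]); print(proj(w,bot.read_state()["tool_pos"]))
```

```text
[284.463  158.6693] [275 150  19  19 257] [0.4677 0.3009 0.054 ]
[283.75   198.3692] [275 190  19  18 260] [0.4565 0.2711 0.054 ]
[283.7955 235.2182] [275 227  18  17 220] [0.446  0.2415 0.054 ]
0.0633199194898348 69.89112753703883
[-0.001   0.0019  0.1205] [ 0.9406 -0.3395 -0.0002] [ 0.3395  0.9406 -0.0002]
[281.6193 255.2639]
```

Call:
{"api": "jog_arm", "payload": {"plan": [[-0.0005, 0.002, 0.05, 0], [0, 0, 0.05, 0], [0, 0, 0.034, 0], [0, 0, 0, 0]]}}

```text
time: 2.95
tool_pos: [0.4539, 0.27, 0.0376]
tcp_rot: [-2.571, -1.804, 0.012]
wrist_force: [-0.5, 0.1, -0.1]
width: 0.998
grip_force: 0.0
```

Call:
{"api": "jog_arm", "payload": {"plan": [[0, 0, 0, 0], [0, 0, 0, 0], [0, 0, 0, 0], [0, 0, 0, 0], [0, 0, 0, 0]], "finger_gap": 0.0, "force": 25}}

```text
time: 3.58
tool_pos: [0.457, 0.2717, 0.041]
tcp_rot: [2.571, 1.805, 0.001]
wrist_force: [0.3, 0.2, -0.3]
width: 0.003
grip_force: 0.0
```

Call:
{"api": "jog_arm", "payload": {"plan": [[0, 0, 0, 0], [0, 0, 0, 0]]}}

```text
time: 3.82
tool_pos: [0.4568, 0.2716, 0.0406]
tcp_rot: [-2.572, -1.805, 0.0]
wrist_force: [0.8, 0.0, -0.9]
width: -0.002
grip_force: 0.0
```

Run:
```python
from h import *
for n in ["wrist"]:
    im=bot.read_camera(n); cv2.imwrite("pics/w2.png",im[150:,130:430,::-1])
```

```text
(no output)
```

View pics/w2.png

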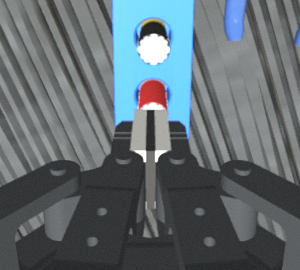

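The wrist crop shows the fingers shut with red visible at crop (152,97), just beyond the tips, and width about 0, so the grasp failed. I'll compare a magnified wrist view with the side and top views.

Run:
```python
from h import *
s=bot.read_camera("side")[:,:,::-1]; t=bot.read_camera("top")[:,:,::-1]; w=bot.read_camera("wrist")[:,:,::-1]
R=lambda im,x,y,ww,h,k: cv2.resize(im[y:y+h,x:x+ww],None,fx=k,fy=k,interpolation=cv2.INTER_CUBIC)
cv2.imwrite("pics/z3.png",np.hstack([R(w,222,210,133,200,3),R(s,200,270,133,100,3).repeat(2,0)[:0] if 0 else np.vstack([R(s,200,270,133,100,3),R(t,110,180,133,100,3)])]))
```

```text
(no output)
```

View pics/z3.png

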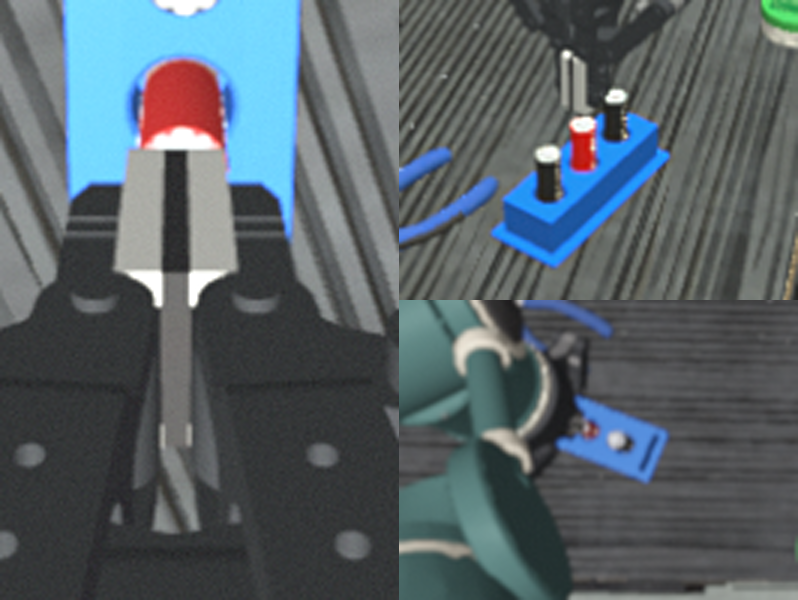

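The side view puts the shut tips at about (260,306), just above the red cell's top at (261,312). So the real tips seem higher than the TCP reading. I'll check numerically.

Run:
```python
from h import *
S=bot.camera_info("side");W=bot.camera_info("wrist");s=bot.read_state()
print(s["tool_pos"],s["width"],s["wrist_force"]); print("TCP proj side",proj(S,s["tool_pos"]),"wrist",proj(W,s["tool_pos"]))
d,R=tool(s["tool_pos"])
f=lambda a:s["tool_pos"]+R@np.array(a)
for a in ([.011,0,0],[-.011,0,0],[.011,0,-.015],[-.011,0,-.015],[.011,0,-.04]): print(a,proj(S,f(a)),proj(W,f(a)))
print("side-wrist tri", tri([(S,(260,306)),(W,(222+175/3,260))]))
print("redtop wrist/plane",plane(W,(222+182/3,210+148/3),.054),"cell axis pos")
```

```text
[0.4568 0.2716 0.0406] 0.001559032385416719 [ 0.0505 -0.0289  0.6859]
TCP proj side [262.1293 316.6737] wrist [281.5934 255.3176]
[0.011, 0, 0] [258.3006 320.0754] [281.6381 234.1283]
[-0.011, 0, 0] [265.8777 313.3398] [281.5498 275.7691]
[0.011, 0, -0.015] [258.1747 312.9973] [281.7005 245.3848]
[-0.011, 0, -0.015] [265.8281 306.3413] [281.6019 290.1051]
[0.011, 0, -0.04] [257.9627 300.8708] [281.8326 269.2862]
side-wrist tri (array([0.4587, 0.2802, 0.0687]), np.float64(0.0010177386817782315))
redtop wrist/plane [0.4585 0.2748 0.054 ] cell axis pos
```

The tips really end about 27 mm short of the nominal TCP: the triangulated tip height is 0.068 against a TCP of 0.041. I'll reopen, go 27 mm lower and grip again.

Call:
{"api": "jog_arm", "payload": {"plan": [[0, 0, 0, 0], [0, 0, 0, 0], [0, 0, 0, 0], [0, 0, 0, 0]], "finger_gap": 1.0}}

```text
time: 4.53
tool_pos: [0.4569, 0.2716, 0.0407]
tcp_rot: [-2.572, -1.805, -0.0]
wrist_force: [-0.1, 0.1, 0.6]
width: 0.845
grip_force: 0.0
```

Call:
{"api": "jog_arm", "payload": {"plan": [[0, 0, 0.013, 0], [0, 0, 0.013, 0], [0, 0, 0, 0]]}}

```text
time: 4.9
tool_pos: [0.455, 0.2706, 0.0125]
tcp_rot: [-2.571, -1.804, 0.007]
wrist_force: [0.8, 0.6, 0.3]
width: 1.0
grip_force: 0.0
```

Call:
{"api": "jog_arm", "payload": {"plan": [[0, 0, 0, 0], [0, 0, 0, 0], [0, 0, 0, 0], [0, 0, 0, 0], [0, 0, 0, 0]], "finger_gap": 0.0, "force": 25}}

```text
time: 5.52
tool_pos: [0.4572, 0.2717, 0.0151]
tcp_rot: [2.572, 1.805, 0.001]
wrist_force: [-0.4, 0.5, 1.5]
width: 0.181
grip_force: 24.4
```

Run:
```python
from h import *
print(bot.read_state())
im=bot.read_camera("wrist"); cv2.imwrite("pics/w4.png",im[150:,130:430,::-1])
```

```text
{'time': 5.525, 'q': array([ 0.4894,  0.1928,  2.076 , -0.    ,  0.8722,  0.8365]), 'joint_vel': array([ 0.0009,  0.    , -0.0007, -0.0024,  0.002 , -0.0009]), 'joint_torque': array([ -0.0148, -39.4463, -28.8211,  -0.0123,  -0.0423,   0.0001]), 'tool_pos': array([0.4572, 0.2717, 0.0151]), 'tcp_rot': array([2.5715, 1.8045, 0.0011]), 'wrist_force': array([-0.3695,  0.4679,  1.5032]), 'torque': array([0.0333, 0.0243, 0.0404]), 'grip_force': 24.384896457195282, 'width': 0.1811019907260922}
```

Call:
{"api": "jog_arm", "payload": {"plan": [[0, 0, -0.02, 0], [0, 0, -0.055, 0], [0, 0, -0.055, 0], [0, 0, -0.055, 0.18], [0, 0, 0, 0.18]]}}

```text
time: 6.2
tool_pos: [0.4605, 0.2735, 0.2062]
tcp_rot: [-2.856, -1.306, -0.018]
wrist_force: [0.2, 0.1, -0.2]
width: 0.178
grip_force: 24.8
```

Call:
{"api": "jog_arm", "payload": {"plan": [[0, 0, 0, 0.019], [-0.037, 0.046, 0, 0], [-0.037, 0.046, 0, 0], [-0.037, 0.046, 0, 0], [-0.037, 0.046, 0, 0]]}}

```text
time: 6.82
tool_pos: [0.4951, 0.037, 0.198]
tcp_rot: [-2.862, -1.293, 0.004]
wrist_force: [0.9, 0.1, -0.5]
width: 0.178
grip_force: 24.8
```

Call:
{"api": "jog_arm", "payload": {"plan": [[-0.037, 0.046, 0, 0], [-0.037, 0.046, 0, 0], [-0.037, 0.046, 0, 0], [-0.037, 0.046, 0, 0], [0, 0, 0, 0]]}}

```text
time: 7.45
tool_pos: [0.5347, -0.1976, 0.1977]
tcp_rot: [-2.866, -1.284, 0.004]
wrist_force: [-0.6, 0.7, -0.3]
width: 0.178
grip_force: 24.8
```

Call:
{"api": "jog_arm", "payload": {"plan": [[0, 0, 0, 0], [0, 0, 0, 0]]}}

```text
time: 7.7
tool_pos: [0.535, -0.1925, 0.1989]
tcp_rot: [-2.863, -1.291, 0.001]
wrist_force: [0.5, 0.6, 0.4]
width: 0.179
grip_force: 24.8
```

Run:
```python
from h import *
W=bot.camera_info("wrist");s=bot.read_state(); print(s["q"],s["tool_pos"],s["tcp_rot"]); np.save("W5.npy",W,allow_pickle=True)
im=bot.read_camera("wrist")[:,:,::-1]; cv2.imwrite("pics/w5.png",im)
cv2.imwrite("pics/s5.png",bot.read_camera("side")[:,:,::-1]);cv2.imwrite("pics/t5.png",bot.read_camera("top")[:,:,::-1])
print(proj(W,[.5627,-.1643,.071]),proj(bot.camera_info("side"),s["tool_pos"]))
```

```text
[-0.3895  0.0686  1.8408  0.0004  1.2339  0.3341] [ 0.535  -0.1925  0.1989] [-2.8626 -1.2906  0.0015]
[284.0545 146.1663] [282.7909 146.8691]
```

View pics/w5.png

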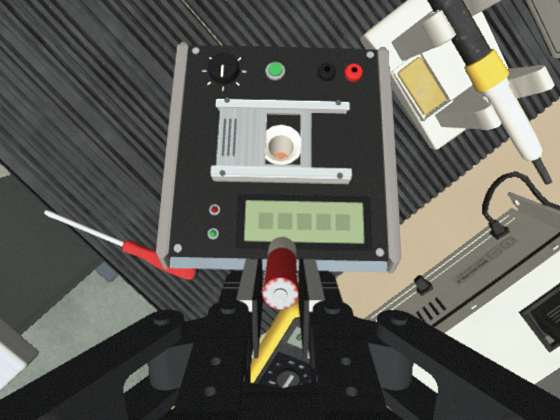

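The wrist view shows the red cell held upright at (281,245–292). The funnel is centred at about (282,146), the window at x≈266–302, the guides at rows ≈105 and ≈174, the panel's front edge at row ≈46 and its back edge at row ≈260. I'll refine from image profiles.

Run:
```python
from h import *
im=cv2.imread("pics/w5.png"); g=cv2.cvtColor(im,cv2.COLOR_BGR2GRAY)
print("row146",list(zip(range(206,322,2),g[144:149,206:322:2].mean(0).astype(int))))
print("col308",list(zip(range(94,186,1),g[94:186,305:312].mean(1).astype(int))))
print("col283",list(zip(range(110,170,1),g[110:170,281:286].mean(1).astype(int))))
print("edge col 283 front",list(zip(range(36,56),g[36:56,296:304].mean(1).astype(int))))
print("edge col 340 back",list(zip(range(248,276),g[248:276,346:354].mean(1).astype(int))))
print("row150 L",list(zip(range(158,186),g[148:153,158:186].mean(0).astype(int))),"R",list(zip(range(380,402),g[148:153,380:402].mean(0).astype(int))))
```

```text
row146 [(206, np.int64(45)), (208, np.int64(47)), (210, np.int64(45)), (212, np.int64(46)), (214, np.int64(46)), (216, np.int64(61)), (218, np.int64(192)), (220, np.int64(193)), (222, np.int64(129)), (224, np.int64(140)), (226, np.int64(190)), (228, np.int64(108)), (230, np.int64(177)), (232, np.int64(179)), (234, np.int64(115)), (236, np.int64(186)), (238, np.int64(186)), (240, np.int64(188)), (242, np.int64(193)), (244, np.int64(190)), (246, np.int64(182)), (248, np.int64(191)), (250, np.int64(191)), (252, np.int64(186)), (254, np.int64(185)), (256, np.int64(190)), (258, np.int64(187)), (260, np.int64(192)), (262, np.int64(192)), (264, np.int64(191)), (266, np.int64(203)), (268, np.int64(173)), (270, np.int64(115)), (272, np.int64(143)), (274, np.int64(162)), (276, np.int64(180)), (278, np.int64(193)), (280, np.int64(202)), (282, np.int64(208)), (284, np.int64(211)), (286, np.int64(210)), (288, np.int64(205)), (290, np.int64(196)), (292, np.int64(176)), (294, np.int64(241)), (296, np.int64(246)), (298, np.int64(247)), (300, np.int64(240)), (302, np.int64(184)), (304, np.int64(186))
[... 4937 characters left out ...]
nt64(160)), (176, np.int64(154)), (177, np.int64(125)), (178, np.int64(68)), (179, np.int64(47)), (180, np.int64(45)), (181, np.int64(45)), (182, np.int64(47)), (183, np.int64(46)), (184, np.int64(45)), (185, np.int64(45))] R [(380, np.int64(45)), (381, np.int64(44)), (382, np.int64(60)), (383, np.int64(105)), (384, np.int64(159)), (385, np.int64(167)), (386, np.int64(165)), (387, np.int64(163)), (388, np.int64(161)), (389, np.int64(160)), (390, np.int64(162)), (391, np.int64(160)), (392, np.int64(161)), (393, np.int64(159)), (394, np.int64(152)), (395, np.int64(87)), (396, np.int64(42)), (397, np.int64(50)), (398, np.int64(64)), (399, np.int64(80)), (400, np.int64(83)), (401, np.int64(87))]
```

Create well.py:
```python
from h import *
from scipy.optimize import least_squares
W=np.load("W5.npy",allow_pickle=True).item()
g=cv2.cvtColor(cv2.imread("pics/w5.png"),cv2.COLOR_BGR2GRAY).astype(float)
def edge(col,r0,r1,th):  # first crossing upward of th
    p=g[r0:r1,col-3:col+4].mean(1); i=np.argmax(p>th); return r0+i-1+(th-p[i-1])/(p[i]-p[i-1])
def frame(yaw):
    y=np.array([np.cos(yaw),np.sin(yaw),0]); h=np.array([-y[1],y[0],0]) # h: downslope horizontal
    z=np.cos(np.pi/6)*np.array([0,0,1])+.5*h; x=np.cross(y,z); return np.c_[x,y,z]
obs=[]
for c in (235,260,308,335):
    obs.append((c,edge(c,90,106,140),0,-.032,.013))
    e=edge(c,160,174,205); obs.append((c,e,0,.024,.013))
for c,v in((217,-.0475),(268.5,-.0115),(301.5,.0145),(310.8,.0225)): obs.append((c,146,1,v,.0105))
def res(p):
    R=frame(p[3]); o=p[:3]; r=[]
    for u,v,ax,val,zz in obs:
        c,d=ray(W,(u,v)); c=R.T@(c-o); d=R.T@d; q=c+d*(zz-c[2])/d[2]; r.append((q[ax]-val)*1000)
    return r
s=least_squares(res,[.5627,-.1643,.071,-.728])
if __name__=="__main__":
    print(obs); print(s.x,np.array(s.fun)); J=np.linalg.inv(s.jac.T@s.jac); print("sig/mm",np.sqrt(np.diag(J)))
    R=frame(s.x[3]); o=s.x[:3]
    c,d=ray(W,(283,145)); c=R.T@(c-o); d=R.T@d; print("funnel centre in well xy at z0",c-d*c[2]/d[2])
    # plane prior from enclosure: front edge z .030, back edge z .127
    f=plane(W,(300,46),.030);b=plane(W,(350,260),.127); h=np.r_[-R[1,1],R[0,1],0]*1
    print("depth",(f-b)@h, "z panel at well", .030+((f-o)@h)*np.tan(np.pi/6), .127-((o-b)@h)*np.tan(np.pi/6))
    T=bot.camera_info("top");S=bot.camera_info("side")
    for a in ([-.032,-.04,.013],[.0,.0,0]): print(proj(T,o+R@a),proj(S,o+R@a))
```

```bash
python3 well.py
```

```text
[(235, np.float64(98.58463385354142), 0, -0.032, 0.013), (235, np.float64(165.25157232704402), 0, 0.024, 0.013), (260, np.float64(99.25649350649351), 0, -0.032, 0.013), (260, np.float64(165.53642384105962), 0, 0.024, 0.013), (308, np.float64(100.22823779193206), 0, -0.032, 0.013), (308, np.float64(167.1529411764706), 0, 0.024, 0.013), (335, np.float64(101.40524781341108), 0, -0.032, 0.013), (335, np.float64(168.48979591836735), 0, 0.024, 0.013), (217, 146, 1, -0.0475, 0.0105), (268.5, 146, 1, -0.0115, 0.0105), (301.5, 146, 1, 0.0145, 0.0105), (310.8, 146, 1, 0.0225, 0.0105)]
[ 0.5623 -0.1619  0.0717 -0.7521] [ 0.4506 -0.2016  0.4305 -0.5405 -0.0009 -0.3896  0.2429  0.0086 -1.5927
  1.4661  0.5252 -0.3986]
sig/mm [0.0005 0.0004 0.003  0.0106]
funnel centre in well xy at z0 [0.0006 0.001  0.    ]
depth 0.15251393717737044 z panel at well 0.07560093494843165 0.08454697226390714
[324.4799 184.6528] [265.8806 206.7393]
[345.8356 182.3611] [269.1454 196.7495]
```

Run:
```python
from well import *
T=bot.camera_info("top");S=bot.camera_info("side");R=frame(s.x[3]);o=s.x[:3]
a=lambda x,y:(295+x/4,140+y/4); b=lambda x,y:(225+(x-400)/4,160+y/4)
for w,t,q in [((217,103.5),a(113,188),b(582,192)),((349,107.5),a(222,80),b(497,130)),((212.5,171),a(183,240),b(645,130)),((351,174),a(290,122),b(562,80))]:
    for pr in ([(W,w),(S,q)],[(W,w),(S,q),(T,t)]):
        p,e=tri(pr); print(R.T@(p-o)*1000,e)
```

```text
[-27.5968 -52.0195  10.3721] 0.0007804424152753625
[-27.9482 -50.0453  11.5968] 0.003969430067762342
[-25.7851  51.1511  15.2832] 0.000256042147625652
[-25.9404  50.5294  15.5832] 0.0007037713459449244
[ 29.0074 -50.6668  12.9453] 0.00023814392181203947
[ 30.0495 -48.9878  11.9082] 0.0024531654616516494
[29.0939 51.085  13.0891] 0.0012131890132684405
[29.0795 51.0205 13.1196] 0.0012240726942722225
```

Create plan.py:
```python
from well import *
R=frame(s.x[3]); o=s.x[:3]+R@[.0007,.0005,0]; up=np.array([0,0,1.])
def w2(p): return o+R@(np.array(p)/1000)
```

Run:
```python
from plan import *
st=bot.read_state(); Rt=Rn.from_rotvec(st["tcp_rot"]).as_matrix(); tcp=st["tool_pos"]
print("cell top in tool", Rt.T@(plane(W,(281,292),tcp[2]+.0389)-tcp), "yaw", np.arctan2(Rt[1,1],Rt[0,1]), s.x[3])
Rd=np.c_[-np.r_[R[0,0],R[1,0],0]/np.cos(np.pi/6),R[:,1],-up]  # desired tool axes
L=.0436; Bv=w2([-.5,0,-3.75])
P=[("hover",Bv+up*(.0325-.0325+.0111+.02)),("ins",Bv+up*.0111)]
for th in (7.5,15,22.5,30):
    f=th/30; a=np.radians(30-th); B=np.array([-.5+.5*f,0,-3.75-2.25*f])
    P.append((th,w2(B+1000*L*np.array([np.sin(a),0,np.cos(a)]))-.0325*up))
P.append(("d18",w2([0,0,-18+1000*L])-.0325*up))
q=tcp
for n,p in P: print(n,p,"step tool",(Rd.T@(p-q))*1000); q=p
```

```text
cell top in tool [ 0.0008 -0.0006 -0.0389] yaw -0.7237241284370357 -0.7520561052775484
hover [ 0.5613 -0.1637  0.0996] step tool [ 38.7898  -0.9915 100.0479]
ins [ 0.5613 -0.1637  0.0796] step tool [ 0.  0. 20.]
7.5 [ 0.5649 -0.1599  0.0788] step tool [ 5.3014 -0.      0.7976]
15 [ 0.5685 -0.1561  0.0773] step tool [5.2041 0.     1.5373]
22.5 [ 0.5719 -0.1524  0.075 ] step tool [ 5.011  -0.      2.2579]
30 [ 0.5751 -0.149   0.0721] step tool [4.7255 0.     2.9471]
d18 [ 0.571  -0.1533  0.0617] step tool [-6.     -0.     10.3923]
```

Call:
{"api": "jog_arm", "payload": {"plan": [[0, 0, 0, 0.028], [0.038, -0.0005, 0.03, 0], [0, 0, 0.035, 0], [0, 0, 0.035, 0], [0, 0, 0, 0]]}}

```text
time: 8.48
tool_pos: [0.5588, -0.1643, 0.0966]
tcp_rot: [-2.879, -1.246, 0.007]
wrist_force: [-0.2, 0.6, -0.7]
width: 0.178
grip_force: 27.6
```

Call:
{"api": "jog_arm", "payload": {"plan": [[0, 0, 0, 0], [0, 0, 0, 0]]}}

```text
time: 8.72
tool_pos: [0.5626, -0.1667, 0.1019]
tcp_rot: [2.881, 1.246, 0.004]
wrist_force: [-0.1, -0.2, 0.1]
width: 0.173
grip_force: 27.6
```

Run:
```python
from plan import *
st=bot.read_state(); d,Rt=tool([.5613,-.1637,.0996]); print(d,np.arctan2(Rt[1,1],Rt[0,1]))
w=bot.read_camera("wrist")[:,:,::-1]; sd=bot.read_camera("side")[:,:,::-1]
cv2.imwrite("pics/w6.png",w); cv2.imwrite("pics/s6.png",sd)
Rz=lambda im,x,y,ww,h,k: cv2.resize(im[y:y+h,x:x+ww],None,fx=k,fy=k,interpolation=cv2.INTER_CUBIC)
cv2.imwrite("pics/z6.png",np.hstack([Rz(w,182,60,200,300,2),Rz(sd,215,100,100,150,4)]))
```

```text
[ 0.0013 -0.0031  0.0023] -0.7541966863093343
```

View pics/z6.png

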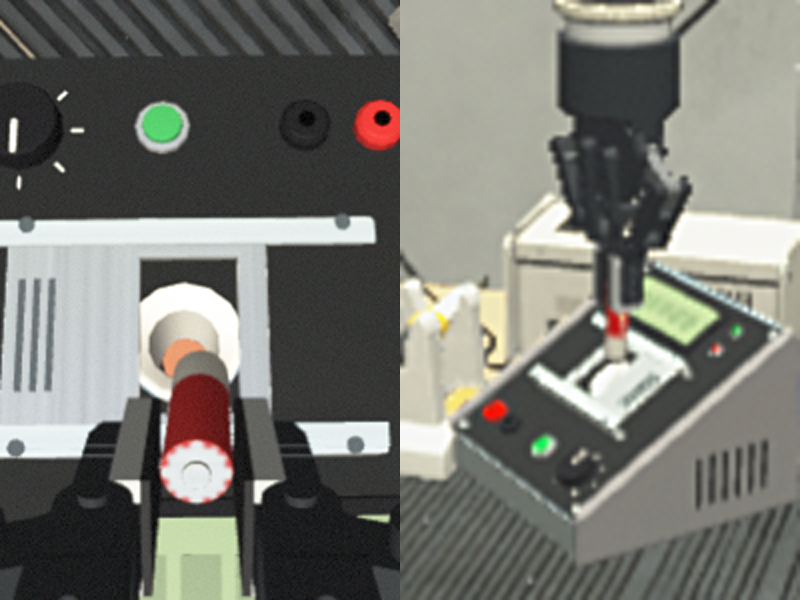

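The zoom shows the funnel centred at about (190,345) in the left panel and the cell's lower end at (205,365), about 2–3 mm too far along +y, with the arm not fully settled. The gate and guides are clear. I'll let it settle and re-measure.

Call:
{"api": "jog_arm", "payload": {"plan": [[0, 0, 0, 0], [0, 0, 0, 0], [0, 0, 0, 0]]}}

```text
time: 9.2
tool_pos: [0.5613, -0.1661, 0.0998]
tcp_rot: [2.883, 1.247, 0.0]
wrist_force: [-0.3, -1.0, 0.2]
width: 0.178
grip_force: 27.6
```

Run:
```python
from plan import *
st=bot.read_state(); d,Rt=tool([.5613,-.1637,.0996]); print(st["tool_pos"],d,Rt[:,2])
I=bot.camera_info("wrist"); w=bot.read_camera("wrist").astype(int); cv2.imwrite("pics/w7.png",w[:,:,::-1].astype(np.uint8))
print("pred origin px",proj(I,o),"rim",[proj(I,w2([14*np.cos(t),14*np.sin(t),0])) for t in np.arange(0,6.2,np.pi/2)])
m=((w.min(2)>225)).astype(np.uint8); m[:180]=0;m[280:]=0;m[:,:240]=0;m[:,310:]=0
ys,xs=np.nonzero(m[:270]); print("ring px",xs.min(),xs.max(),ys.min(),ys.max())
for r in (195,205,215): print(r,np.nonzero(m[r])[0][[0,-1]] if m[r].any() else None)
tcp=st["tool_pos"]
for z in (-.03,-.02,-.01,0,.0111):print("cell axis pred",z,proj(I,tcp+Rt@[.0005,0,z]))
red=((w[:,:,0]>70)&(w[:,:,1]<40)&(w[:,:,2]<45))
for r in range(250,290,6): 
    q=np.nonzero(red[r,240:320])[0]+240; print(r,q.min() if len(q) else 0,q.max() if len(q) else 0)
```

```text
[ 0.5613 -0.1661  0.0998] [ 0.0017 -0.0016  0.0002] [ 0.0003 -0.     -1.    ]
pred origin px [278.3409 230.3283] rim [array([278.319 , 255.2694]), array([303.3425, 230.3093]), array([278.3628, 206.1631]), array([253.3478, 230.3401])]
ring px 240 309 180 258
195 None
205 [263 289]
215 [255 300]
cell axis pred -0.03 [281.3388 281.6731]
cell axis pred -0.02 [281.3077 271.2645]
cell axis pred -0.01 [281.2799 262.0138]
cell axis pred 0 [281.255  253.7394]
cell axis pred 0.0111 [281.2302 245.5219]
250 273 290
256 269 295
262 267 295
268 267 295
274 266 295
280 265 295
286 296 297
```

Call:
{"api": "jog_arm", "payload": {"plan": [[0.0012, -0.002, 0, 0], [0, 0, 0.01, 0], [0, 0, 0, 0], [0, 0, 0, 0]]}}

```text
time: 9.75
tool_pos: [0.5602, -0.1633, 0.0891]
tcp_rot: [-2.882, -1.247, 0.001]
wrist_force: [0.6, 1.0, -0.4]
width: 0.182
grip_force: 27.5
```

Call:
{"api": "jog_arm", "payload": {"plan": [[0, 0, 0.01, 0], [0, 0, 0, 0], [0, 0, 0, 0], [0, 0, 0, 0]]}}

```text
time: 10.25
tool_pos: [0.5605, -0.1636, 0.0796]
tcp_rot: [-2.883, -1.247, 0.0]
wrist_force: [1.0, 2.5, -1.2]
width: 0.181
grip_force: 27.4
```

```bash
python3 -c "
from h import *
print(tool([.5613,-.1637,.0796])[0])"
```

```text
[ 0.0005  0.0007 -0.    ]
```

Call:
{"api": "jog_arm", "payload": {"plan": [[0.0053, 0, 0.0008, 0], [0, 0, 0, 0], [0.0052, 0, 0.0015, 0], [0, 0, 0, 0]], "force": 20}}

```text
time: 10.75
tool_pos: [0.5679, -0.1567, 0.078]
tcp_rot: [2.882, 1.248, -0.001]
wrist_force: [-4.2, -2.9, 4.0]
width: 0.179
grip_force: 28.4
```

Call:
{"api": "jog_arm", "payload": {"plan": [[0.005, 0, 0.0023, 0], [0, 0, 0, 0], [0.0047, 0, 0.003, 0], [0, 0, 0, 0], [0, 0, 0, 0]]}}

```text
time: 11.38
tool_pos: [0.5758, -0.1491, 0.0746]
tcp_rot: [2.882, 1.247, 0.004]
wrist_force: [-4.4, 1.3, 12.3]
width: 0.177
grip_force: 33.0
```

Run:
```python
from h import *
w=bot.read_camera("wrist")[:,:,::-1]; sd=bot.read_camera("side")[:,:,::-1]
Rz=lambda im,x,y,ww,h,k: cv2.resize(im[y:y+h,x:x+ww],None,fx=k,fy=k,interpolation=cv2.INTER_CUBIC)
cv2.imwrite("pics/z8.png",np.hstack([Rz(w,182,110,200,300,2),Rz(sd,215,100,100,150,4)]))
```

```text
(no output)
```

View pics/z8.png

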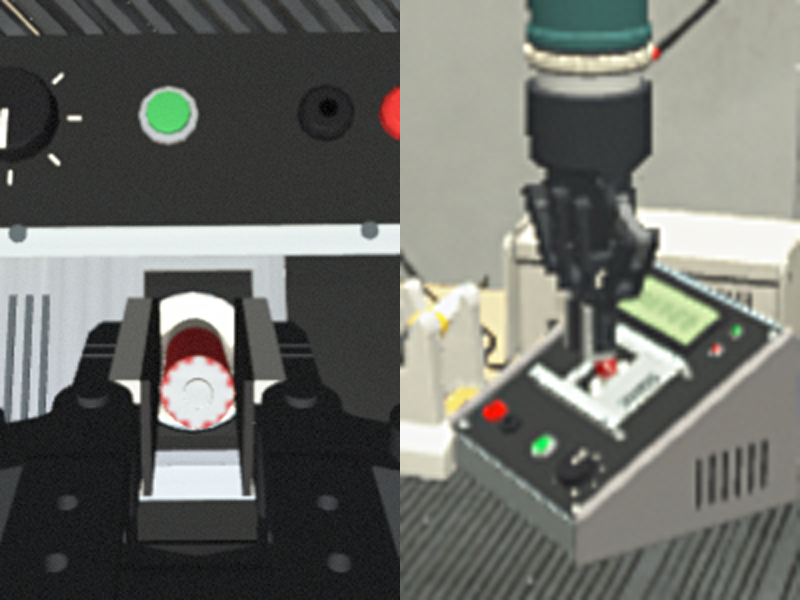

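The cell has pivoted in the fingers, with its top at wrist px ≈(281,306) and its axis near the well axis. The vertical force is 12 N. I'll compare this with predictions.

Run:
```python
from plan import *
I=bot.camera_info("wrist");st=bot.read_state();S=bot.camera_info("side")
print(st["tool_pos"],st["wrist_force"],st["torque"], tool([.5751,-.149,.0721])[0])
for d in (2,6,10,15): print(d,"top",proj(I,w2([0,0,50-d])),proj(S,w2([0,0,50-d])))
c,dd=ray(I,(281,306)); c=R.T@(c-o);dd=R.T@dd
for z in (.035,.04,.045,.05): print("ray at z",z,(c+dd*(z-c[2])/dd[2])*1000)
# finger tip corners in well mm
Rt=Rn.from_rotvec(st["tcp_rot"]).as_matrix()
for a in ([-.011,0,-.026],[.011,0,-.026]): print("tip",R.T@(st["tool_pos"]+Rt@a-o)*1000)
```

```text
[ 0.5758 -0.1491  0.0746] [-3.9551  2.0495 11.8144] [ 0.0766  0.8649 -0.0702] [-0.0004 -0.0006  0.0025]
2 top [280.092  282.0329] [261.1414 183.3246]
6 top [280.0958 282.6293] [261.8325 184.4496]
10 top [280.0995 283.1948] [262.5207 185.5697]
15 top [280.1039 283.8617] [263.3767 186.9632]
ray at z 0.035 [ 9.0519  0.3596 35.    ]
ray at z 0.04 [ 9.0316  0.3496 40.    ]
ray at z 0.045 [ 9.0113  0.3395 45.    ]
ray at z 0.05 [ 8.9909  0.3295 50.    ]
tip [ 7.2412  0.5144 28.7551]
tip [-11.7925   0.5612  39.7875]
```

Create top.py:
```python
from plan import *
def celltop(z=.042):
    st=bot.read_state(); I=bot.camera_info("wrist"); w=np.ascontiguousarray(bot.read_camera("wrist"))
    cv2.imwrite("pics/last.png",w[:,:,::-1]); g=cv2.medianBlur(cv2.cvtColor(w,cv2.COLOR_RGB2GRAY),3)
    c=cv2.HoughCircles(g[220:380,245:320],cv2.HOUGH_GRADIENT,1,8,param1=120,param2=12,minRadius=14,maxRadius=24)
    for u,v,r in (c[0][:4] if c is not None else []):
        a,d=ray(I,(u+245,v+220)); a=R.T@(a-o); d=R.T@d; print("circ",u+245,v+220,r,(a+d*(z-a[2])/d[2])*1000)
    Rt=Rn.from_rotvec(st["tcp_rot"]).as_matrix()
    print("tip well mm",R.T@(st["tool_pos"]+Rt@[0,0,-.026]-o)*1000,st["wrist_force"],st["time"])
```

```bash
python3 -c "
from top import *
celltop()"
```

```text
circ 280.5 305.5 17.7 [ 8.8302  0.148  42.    ]
circ 280.5 292.5 18.8 [ 3.7749  0.1556 42.    ]
circ 278.5 284.5 15.0 [ 0.626  -0.6411 42.    ]
circ 275.5 318.5 18.8 [13.8119 -1.8243 42.    ]
tip well mm [-2.2756  0.5378 34.2713] [-3.9551  2.0495 11.8144] 11.475
```

Call:
{"api": "jog_arm", "payload": {"plan": [[0.004, 0, 0.001, 0], [0, 0, 0, 0], [0.004, 0, 0.001, 0], [0, 0, 0, 0]]}}

```text
time: 12.02
tool_pos: [0.5811, -0.1433, 0.0719]
tcp_rot: [2.882, 1.247, 0.003]
wrist_force: [-3.2, 0.2, 9.4]
width: 0.174
grip_force: 33.1
```

```bash
python3 -c "
from top import *
celltop()"
```

```text
circ 279.5 313.5 22.3 [ 3.8317 -0.303  42.    ]
circ 283.5 305.5 22.3 [ 0.7239  1.3    42.    ]
circ 274.5 305.5 22.3 [ 0.7206 -2.3024 42.    ]
circ 283.5 320.5 19.9 [ 6.5324  1.2828 42.    ]
tip well mm [-10.3973   0.4715  35.9257] [-3.1972  0.1659  9.4023] 12.025
```

Run:
```python
import cv2,numpy as np
w=cv2.imread("pics/last.png").astype(int)
for r in range(240,352,3):
    print(r,''.join('R' if p[2]>p[1]+35 else ('W' if p.min()>200 else ('w' if p.min()>130 else ('g' if p.min()>75 else '.'))) for p in w[r,240:322:2]))
```

```text
240 wwwwwwwwwwwwwwwwwwwwwwwwwWWWWWWWWWWWWWWWW
243 WWWWWWWWWWWWWWWWWWWWWWWWWWWWWWWWWWWWWWWWW
246 WWWWWWWWWWWWWWWWWWWWWWWWWWWWWWWWWWWWWWWWW
249 WWWWWWWWWWWWWWWWWWWWWWWWWWWWWWWWWWWWWWWWW
252 WWWWWWWWWWWWWWWWWWWWWWWWWWWWWWWWWWWWWWWWW
255 WWWWWWWWWWWWWWWWWWWWWWWWwwwwWWwWWWWWWwwww
258 wwwwwwwwwwwwWwwwWWWwWWWWWwWWWwwwwwwwwwwww
261 wwwgggggg..wwwwwwwwwwwwwwwwwww..ggggggwww
264 Wwwgggggg.......................ggggggwww
267 wwgggggg.........................ggggggww
270 wwgggggg.........................gggggggw
273 ..gggggg......gwwWWWWWwwg........ggggggg.
276 .ggggggg...gWWWWWWWWWWWWWWWw.....ggggggg.
279 .ggggggg...WWWWWWWWWWWWWWWWWWw....gggggg.
282 ggggggg....wWWWWWWWWWWWWWWWWWW....ggggggg
285 ggggggg....wWWWWWwgg.gwWWWWWWW....ggggggg
288 ggggggg....wWWWgRRRRRRRRgWWWWw....ggggggg
291 ggggggg....wWw.RRRRRRRRRRRWWWw....ggggggg
294 ggggggg.....ggRRRRRWWWWRRRRWWw.....gggggg
297 gggggg......gRRRWWWWWWWWWWRRWw.....gggggg
300 wWWWWWg.....RRWWWWWWWWWWWWWwRw.....WWWWWw
303 ..gWWWg.....RRWWWWWwWwwWWWWWRR....gWWWg..
306 ....WWg....RWWWWWWWWWWWWWWWWRR....gWW....
309 ....wWg....wWWWWWWWWWWWWWWWWWw....gWw....
312 ...........RRWWWWWWWWWWWWWWWWw...........
315 ...........RRRWWWWWWWWWWWWWwRR...........
318 ...........gRWWWWWWWWWWWWWWwRW...........
321 ...........wwRRWWWWWWWWWWWRRWWg...g......
324 ..........gwwwwRRRWWWWwwWRRWWWg..........
327 ..........gwwwwwwRRWWwRRwWWWWWW..........
330 ..........wWwwwwwwwwwwwwWWWWWWW..........
333 ..........WWWWwwwwwwwwwWWWWWWWg..........
336 ..........gWWWWWWWWWWWWWWWWWw............
339 .............gwWWWWWWWWWww...............
342 .........................................
345 .........................................
348 .........................................
351 ......g...........................g......
```

Add to top.py:
```python
def amap(r0=240,r1=352):
    w=cv2.imread("pics/last.png").astype(int)
    for r in range(r0,r1,3):
        print(r,''.join('R' if p[2]>p[1]+35 else ('W' if p.min()>200 else ('w' if p.min()>130 else ('g' if p.min()>75 else '.'))) for p in w[r,240:322:2]))
```

```text
(no output)
```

Call:
{"api": "jog_arm", "payload": {"plan": [[-0.001, 0, 0.0035, 0], [-0.001, 0, 0.0035, 0], [0, 0, 0, 0], [0, 0, 0, 0]]}}

```text
time: 12.58
tool_pos: [0.5839, -0.1432, 0.0695]
tcp_rot: [2.881, 1.245, 0.016]
wrist_force: [-2.0, 8.5, 24.8]
width: 0.179
grip_force: 36.2
```

```bash
python3 -c "
from top import *
I=bot.camera_info('wrist')
print([proj(I,w2([x,0,z])) for x,z in ((3,36),(3,42))])
celltop(); amap(270,345)"
```

```text
[array([275.9349, 317.9603]), array([275.8124, 318.4001])]
circ 277.5 312.5 21.1 [ 0.7447  0.6707 42.    ]
circ 278.5 324.5 22.3 [ 5.3238  1.0506 42.    ]
circ 280.5 303.5 23.4 [-2.7235  1.872  42.    ]
tip well mm [-13.1298   2.3165  34.7338] [-1.9952  8.4581 24.8485] 12.575
270 wwgggggg.........................gggggggg
273 ..gggggg.........................gggggg..
276 .ggggggg.........................ggggggg.
279 .ggggggg....gwWWWWWWWww...........gggggg.
282 ggggggg....wWWWWWWWWWWWWWwg.......ggggggg
285 ggggggg....wWWWWWWWWWWWWWWWwg.....ggggggg
288 ggggggg....wWWWWWWWWWWWWWWWWWw....ggggggg
291 ggggggg....wWWWWwg..gwWWWWWWWW....ggggggg
294 ggggggg....wWwgRRRRRWwRRwWWWWw.....gggggg
297 gggggg.....gwRRRwRRWWWWRRRRWWw.....gggggg
300 wWWWWWg......RRwWWWWWWWWWWRRWw.....WwWwWw
303 ..gWWWg.....RRWWWWWWWWWWWWWWRw....gWWWg..
306 ....WWg....RRRWWWWwWWWWWWWWWRR....gWW....
309 ....wWg....RWWWWWWWWWWWWWWWWWR....gWw....
312 ...........RWWWWWWWWWWWWWWWWWW...........
315 ...........RRWWWWWWWWWWWWWWWwR...........
318 ............RRWWWWWWWWWWWWWWRR...........
321 ...........gRwWWWWWWWWWWWWWWRWg..........
324 ...........ggRRwWWWWWWWWWWRRWWg..........
327 ...........ggggRRRRWWWWRRRwWWWW..........
330 ..........gwgggggRRRWWRRWWWWWWW..........
333 ..........wwwwwwwggwwwwwWWWWWWW..........
336 ..........wwwwwwwwwwwwwWWWWWWWg..........
339 ..........WwwwwwwwwwwwWWWWWWw............
342 ..........WWWWWWWWWWWWWWWWW..............
```

Run:
```python
from top import *
I=bot.camera_info('wrist');E=np.array(I["extrinsics"])
for x in (-14,-10,10,14): print("rim x",x,proj(I,w2([x,0,0])),proj(I,w2([x,0,-4])))
print("guide", proj(I,w2([24,0,13])),"gate win",proj(I,w2([21,0,10.5])),proj(I,w2([-21,0,10.5])),proj(I,w2([0,14.5,10.5])),proj(I,w2([0,-11.5,10.5])))
for z in (18,26,34,42,50):
    p=w2([0,0,z]);print(z,"depth",(E[:3,:3].T@(p-E[:3,3]))[2],"diam px 15mm:",proj(I,w2([0,7.5,z]))[0]-proj(I,w2([0,-7.5,z]))[0],proj(I,p))
st=bot.read_state();Rt=Rn.from_rotvec(st["tcp_rot"]).as_matrix()
print(np.degrees(np.arccos(-Rt[2,2])), st["torque"],st["joint_vel"])
```

```text
rim x -14 [276.4441 281.8115] [276.4948 282.3162]
rim x -10 [276.4597 289.712 ] [276.5104 290.0599]
rim x 10 [276.5426 330.3197] [276.5928 329.8391]
rim x 14 [276.5602 338.6616] [276.6102 338.0064]
guide [276.4285 363.7732] gate win [276.4504 356.1828] [276.2735 265.9791] [306.6449 309.7916] [252.324  310.0304]
18 depth 0.1688700667305508 diam px 15mm: 32.694019116755726 [276.2442 310.0753]
26 depth 0.16111891697602015 diam px 15mm: 34.266264258603826 [276.1127 310.2241]
34 depth 0.15336776722148954 diam px 15mm: 35.99734747486826 [275.9679 310.388 ]
42 depth 0.14561661746695892 diam px 15mm: 37.9126161972261 [275.8077 310.5692]
50 depth 0.13786546771242825 diam px 15mm: 40.04311328981106 [275.6295 310.7708]
0.6053075422961253 [ 1.2969  0.7246 -0.0782] [-0.0012  0.0003  0.0021  0.0003  0.0015  0.0009]
```

Call:
{"api": "jog_arm", "payload": {"plan": [[0.001, 0, -0.005, 0], [0, 0, -0.004, 0], [0, 0, 0, 0], [0, 0, 0, 0]]}}

```text
time: 13.12
tool_pos: [0.5786, -0.1439, 0.0711]
tcp_rot: [-2.882, -1.247, 0.002]
wrist_force: [0.1, 0.4, -0.4]
width: 0.179
grip_force: 33.2
```

```bash
python3 -c "
from top import *
I=bot.camera_info('wrist')
print([(z,proj(I,w2([0,0,z]))) for z in (-4,42)])
celltop(); amap(270,345)"
```

```text
[(-4, array([283.1328, 300.8561])), (42, array([283.663 , 300.0396]))]
circ 280.5 307.5 23.4 [ 2.8845 -1.2549 42.    ]
circ 279.5 316.5 22.3 [ 6.3334 -1.6476 42.    ]
circ 275.5 286.5 16.8 [-5.2944 -3.2564 42.    ]
circ 276.5 300.5 14.35 [ 0.1797 -2.8425 42.    ]
tip well mm [-8.9755 -0.933  34.1794] [ 0.0733  0.3603 -0.3726] 13.125
270 wwgggggg........wwWWWWWWwwg......gggggggw
273 ..gggggg....gWWWWWWWWWWWWWWWWg...gggggg..
276 .ggggggg...wWWWWWWWWWWWWWWWWWW...ggggggg.
279 .ggggggg...WWWWWWWWWWWWWWWWWWW....gggggg.
282 ggggggg....wWWWWWWWWWWWWWWWWWW....ggggggg
285 ggggggg....wWWWWWwwwwWWWWWWWWW....ggggggg
288 ggggggg....wWWWwwgg..gwwwWWWWw....ggggggg
291 ggggggg....wWwg.RRRRRRRR.gwwww....ggggggg
294 ggggggg....gwgRRRRRwwwRRRR.wwg.....gggggg
297 gggggg......gRRRRRRWWWwRRRR.wg.....gggggg
300 wWWWWWg.....gRRwWWWWWWWWWWRR.g.....WWWWWw
303 ..gWWWg.....RwWWWWWWWWWWWWWWRg....gWWWg..
306 ....WWg....RRRWWWWwWWWwWWWWWRR....gWW....
309 ....wWg....RRWWWWWWWWWWWWWWWWR....gWw....
312 ...........RWWWWWWWWWWWWWWWWWW...........
315 ...........RWWWWWWWWWWWWWWWWWR...........
318 ...........wRRWWWWWWWWWWWWWWRR...........
321 ...........wRwWWWWWWWWWWWWWWRWg...g......
324 ..........gWwRRWWWWWWWWWWWRRWWg..........
327 ..........wWWwwRwRRWWWWRRRRWWWW..........
330 ..........wWWWWwwRRwWWRRwWWWWWW..........
333 ............WWWWWWWWWWWWWWWWWWg..........
336 ..............gwWWWWWWWWWWwg.............
339 .....................g...................
342 .........................................
```

Call:
{"api": "jog_arm", "payload": {"plan": [[0, 0.001, 0, 0], [-0.002, 0, 0.0035, 0], [0, 0, 0, 0], [0, 0, 0, 0]]}}

```text
time: 13.68
tool_pos: [0.5784, -0.1461, 0.0684]
tcp_rot: [-2.883, -1.247, 0.0]
wrist_force: [0.8, -0.7, -0.2]
width: 0.174
grip_force: 33.2
```

Call:
{"api": "jog_arm", "payload": {"plan": [[-0.0015, 0, 0.0026, 0], [0, 0, 0, 0], [0, 0, 0, 0]]}}

```text
time: 14.05
tool_pos: [0.5775, -0.1472, 0.066]
tcp_rot: [-2.883, -1.248, -0.0]
wrist_force: [0.1, 0.4, 0.2]
width: 0.173
grip_force: 33.2
```

```bash
python3 -c "
from top import *
I=bot.camera_info('wrist')
print([(z,proj(I,w2([0,0,z]))) for z in (-4,42)])
celltop(); amap(270,345)"
```

```text
[(-4, array([280.2009, 300.4839])), (42, array([279.9665, 299.4438]))]
circ 282.5 307.5 21.2 [ 2.9899  0.9608 42.    ]
circ 280.5 316.5 22.3 [ 6.2993  0.2013 42.    ]
circ 273.5 310.5 22.3 [ 4.0969 -2.4483 42.    ]
circ 279.5 299.5 16.6 [ 0.0209 -0.1777 42.    ]
tip well mm [-8.8533  0.552  28.1489] [0.1345 0.405  0.1541] 14.05
270 wggggggg....gwWWWWWWWWWWWwg......gggggggw
273 ..gggggg...wWWWWWWWWWWWWWWWWwg...ggggggg.
276 .ggggggg...WWWWWWWWWWWWWWWWWWW...ggggggg.
279 .ggggggg...wWWWWWWWWWWWWWWWWWW....gggggg.
282 ggggggg....wWWWWWWWWWWWWWWWWWW....ggggggg
285 ggggggg....wWWwwwwwWWWWWWWWWWw....ggggggg
288 ggggggg....gwwwwwgg..gwwWWWWWw....ggggggg
291 ggggggg.....wwg.RRRRRRRRgwwWWw....ggggggg
294 ggggggg.....ggRRRRRwwwRRRRwwWw.....gggggg
297 gggggg......gRRRRRRWWWwRRRRwwg.....gggggg
300 wWWWWWg......RRwWWWWWWWWWWRRgg.....wWWWWw
303 ..gWWWg.....RwWWWWWWWWWWWWWWRg....gWWWg..
306 ....WWg....RRRWWWWwWWWwWWWWWRR....gWW....
309 ....wWg....RRWWWWWWWWWWWWWWWWR....gWw....
312 ...........RWWWWWWWWWWWWWWWWWw...........
315 ...........RwWWWWWWWWWWWWWWWWR...........
318 ...........wRRWWWWWWWWWWWWWWRR...........
321 ...........wRwWWWWWWWWWWWWWWRWg...g......
324 ..........gwwRRWWWWWWWWWWWRRWWg..........
327 ..........gwwwwRwRRWWWWRRRRWWWW..........
330 ..........wWWwwwwRRwWWRRwWWWWWw..........
333 ..........wWWWWWWWWwWWWWWWWWWg...........
336 ............wWWWWWWWWWWWWWw..............
339 ................ggwWwgg..................
342 ..................................g......
```

Call:
{"api": "jog_arm", "payload": {"plan": [[-0.002, 0, 0.0035, 0], [0, 0, 0, 0], [0, 0, 0, 0]]}}

```text
time: 14.48
tool_pos: [0.5761, -0.1487, 0.0624]
tcp_rot: [-2.883, -1.247, 0.0]
wrist_force: [0.1, -0.1, -0.2]
width: 0.181
grip_force: 33.2
```

Call:
{"api": "jog_arm", "payload": {"plan": [[-0.0018, 0, 0.003, 0], [0, 0, 0, 0], [0, 0, 0, 0]]}}

```text
time: 14.85
tool_pos: [0.5749, -0.15, 0.0595]
tcp_rot: [-2.883, -1.248, 0.0]
wrist_force: [-0.1, -0.1, -0.0]
width: 0.183
grip_force: 33.2
```

```bash
python3 -c "
from top import *
I=bot.camera_info('wrist')
print([(z,proj(I,w2([0,0,z]))) for z in (-4,42)])
celltop(); amap(276,345)"
```

```text
[(-4, array([280.234 , 300.2024])), (42, array([279.9833, 299.0191]))]
circ 277.5 309.5 21.0 [ 3.6829 -0.8914 42.    ]
circ 279.5 317.5 23.4 [ 6.4661 -0.1725 42.    ]
circ 277.5 300.5 19.9 [ 0.5229 -0.8961 42.    ]
circ 271.5 319.5 14.5 [ 7.1593 -3.0282 42.    ]
tip well mm [-8.7613  0.5121 20.5655] [-0.0729 -0.1356 -0.0159] 14.85
276 .ggggggg...WWWWWWWWWWWWWWWWWWW...ggggggg.
279 .ggggggg...wWWWWWWWWWWWWWWWWWW....gggggg.
282 ggggggg....wWWWWWWwwWWWWWWWWWW....ggggggg
285 ggggggg....wWWwwwwwwWWWWWWWWWw....ggggggg
288 ggggggg....gwwwwggg...gwwwwWWw....ggggggg
291 ggggggg.....wwg.RRRRRRRR.gwwWw.....gggggg
294 ggggggg.....g.RRRRRwwwRRRRgwww.....gggggg
297 gggggg......gRRRRRRWWWwRRRRgwg.....gggggg
300 wWWWWW.......RRwWWWWWWWWWWRRgg.....wWwWWw
303 ..gWWWg.....RwWWWWWWWWWWWWWWRg....gWWWg..
306 ....WWg....RRRWWWWwWWWwWWWWWRR....gWW....
309 ....wWg....RRWWWWWWWWWWWWWWWwR....gWw....
312 ...........RWWWWWWWWWWWWWWWWWw...........
315 ...........RWWWWWWWWWWWWWWWWWR...........
318 ...........wRRWWWWWWWWWWWWWWRR...........
321 ...........wRwWWWWWWWWWWWWWWRWg...g......
324 ..........gwwRRWWWWWWWWWWWRRWWg..........
327 ..........gwwwwRwRRWWWWRRRRWWWW..........
330 ..........wWwwwwwRRwWWRRwWWWWWW..........
333 ..........WWWWWWwwwwwwWWWWWWWWg..........
336 ..........gWWWWWWWWWWWWWWWWWg............
339 .............gwwWWWWWWWww................
342 .........................................
```

Call:
{"api": "jog_arm", "payload": {"plan": [[0, 0, 0, 0], [0, 0, 0, 0], [0, 0, 0, 0], [0, 0, 0, 0]], "finger_gap": 1.0}}

```text
time: 15.4
tool_pos: [0.5749, -0.1499, 0.0595]
tcp_rot: [-2.883, -1.248, 0.0]
wrist_force: [0.2, -0.5, 0.2]
width: 0.993
grip_force: 0.0
```

Call:
{"api": "jog_arm", "payload": {"plan": [[0, 0, -0.03, 0], [0, 0, -0.03, 0], [-0.02, 0, -0.02, 0], [0, 0, 0, 0], [0, 0, 0, 0]]}}

```text
time: 16.02
tool_pos: [0.5602, -0.1648, 0.1386]
tcp_rot: [-2.883, -1.246, 0.001]
wrist_force: [-0.7, 0.0, 0.2]
width: 1.0
grip_force: 0.0
```

Run:
```python
from top import *
st=bot.read_state();print(st["tool_pos"])
I=bot.camera_info("wrist");np.save("I9.npy",I,allow_pickle=True);w=bot.read_camera("wrist")[:,:,::-1]; sd=bot.read_camera("side")[:,:,::-1]
cv2.imwrite("pics/w9.png",w);cv2.imwrite("pics/s9.png",sd)
Rz=lambda im,x,y,ww,h,k: cv2.resize(im[y:y+h,x:x+ww],None,fx=k,fy=k,interpolation=cv2.INTER_CUBIC)
cv2.imwrite("pics/z9.png",np.hstack([Rz(w,182,60,200,300,2),Rz(sd,215,100,100,150,4)]))
for z in (18,22,30): print(z,proj(I,w2([0,0,z])),proj(I,w2([0,7.5,z]))[0]-proj(I,w2([0,-7.5,z]))[0])
```

```text
[ 0.5602 -0.1648  0.1386]
18 [281.3642 204.4631] 24.44243074435866
22 [281.3615 202.7301] 24.868436462534135
30 [281.3559 199.0764] 25.766439447808523
```

View pics/z9.png

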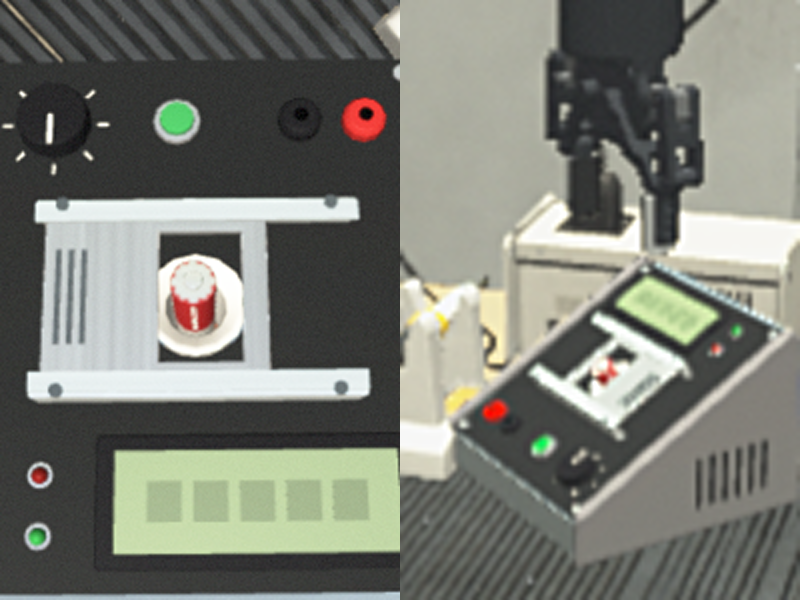

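The cell stands in the well, tilted with it, its top at about wrist px (278,200) and the gate still open. This is the expected rest position on the spring. Next I'll shut the fingers and turn a quarter so their 22 mm width lies along the gate's travel.

Call:
{"api": "jog_arm", "payload": {"plan": [[0, 0, 0, -0.18], [0, 0, 0, -0.18], [0, 0, 0, -0.18], [0, 0, 0, -0.18], [0, 0, 0, -0.18]], "finger_gap": 0.0}}

```text
time: 16.75
tool_pos: [0.5605, -0.164, 0.138]
tcp_rot: [-2.045, -2.382, 0.001]
wrist_force: [-0.4, 0.5, 0.6]
width: 0.003
grip_force: 0.0
```

Call:
{"api": "jog_arm", "payload": {"plan": [[0, 0, 0, -0.18], [0, 0, 0, -0.18], [0, 0, 0, -0.18], [0, 0, 0, -0.131], [0, 0, 0, 0]]}}

```text
time: 17.38
tool_pos: [0.5606, -0.1641, 0.1382]
tcp_rot: [-1.157, -2.918, 0.0]
wrist_force: [0.2, -0.1, 0.3]
width: -0.003
grip_force: 0.0
```

Call:
{"api": "jog_arm", "payload": {"plan": [[0, 0, 0, 0], [0, 0, 0, 0]]}}

```text
time: 17.62
tool_pos: [0.5611, -0.1645, 0.1392]
tcp_rot: [-1.158, -2.92, -0.0]
wrist_force: [-0.0, 0.1, -0.2]
width: 0.0
grip_force: 0.0
```

Create press.py:
```python
from plan import *
y=-np.r_[R[0,0],R[1,0],0]/np.cos(np.pi/6); Rd=np.c_[np.cross(y,-up),y,-up]
def tgt(x,yy,z): return w2([x,yy,z])-Rd@[0,-.006,-.027]
def show(*ts):
    st=bot.read_state();Rt=Rn.from_rotvec(st["tcp_rot"]).as_matrix()
    print("edge well mm",R.T@(st["tool_pos"]+Rt@[0,-.006,-.027]-o)*1000,"F well",R.T@st["wrist_force"],"yawerr",np.arctan2(Rt[1,1],Rt[0,1])-np.arctan2(y[1],y[0]),st["time"],st["q"][5])
    for t in ts: print(t,Rt.T@(tgt(*t)-st["tool_pos"])*1000)
```

Run:
```python
from press import *
show((2,1.5,45),(2,1.5,24))
```

```text
edge well mm [54.0771  0.3576 77.502 ] F well [-0.1534 -0.1336 -0.1145] yawerr -0.0028596743128784796 17.625 -1.1436027631433408
(2, 1.5, 45) [-1.0782 28.866  54.1797]
(2, 1.5, 24) [-1.1161 18.3691 72.368 ]
```

Call:
{"api": "jog_arm", "payload": {"plan": [[0, 0.015, 0.027, 0], [-0.0008, 0.014, 0.027, 0], [0, 0, 0, 0], [0, 0, 0, 0], [0, 0, 0, 0]]}}

```text
time: 18.25
tool_pos: [0.5825, -0.1446, 0.0871]
tcp_rot: [1.156, 2.919, 0.0]
wrist_force: [0.6, -0.5, -0.3]
width: 0.001
grip_force: 0.0
```

```bash
python3 -c "
from press import *
show((2,1.2,24))"
```

```text
edge well mm [ 2.8666  2.3695 46.9144] F well [-0.1834  0.7833 -0.2208] yawerr -0.0022466552809595752 18.25 -1.1011735114061725
(2, 1.2, 24) [  1.2657 -10.7554  20.2704]
```

Call:
{"api": "jog_arm", "payload": {"plan": [[0.0012, -0.0055, 0.0095, 0], [0, -0.004, 0.007, 0], [0, 0, 0, 0], [0, 0, 0, 0]]}}

```text
time: 18.75
tool_pos: [0.5741, -0.1501, 0.0689]
tcp_rot: [-1.156, -2.921, 0.0]
wrist_force: [0.2, -0.4, 0.1]
width: -0.003
grip_force: 0.0
```

```bash
python3 -c "
from press import *
show((2,1.2,20))"
```

```text
edge well mm [ 2.1817  0.0498 26.2512] F well [0.1583 0.4037 0.061 ] yawerr -0.0019818296879928754 18.75 -1.1145378624412965
(2, 1.2, 20) [-1.1561 -2.9607  5.5036]
```

Call:
{"api": "jog_arm", "payload": {"plan": [[0, -0.002, 0.0035, 0], [0, 0, 0, 0], [0, 0, 0, 0]]}}

```text
time: 19.12
tool_pos: [0.5734, -0.1516, 0.0659]
tcp_rot: [1.156, 2.92, 0.0]
wrist_force: [0.7, 0.3, 1.6]
width: 0.001
grip_force: 1.1
```

```bash
python3 -c "
from press import *
show((2,1.2,16))"
```

```text
edge well mm [ 2.0531  0.4804 22.8774] F well [0.2033 0.2857 1.7754] yawerr -0.0017201150766555928 19.125 -1.117551002932395
(2, 1.2, 16) [-0.6909 -3.4051  5.9842]
```

Call:
{"api": "jog_arm", "payload": {"plan": [[-0.0008, -0.002, 0.0035, 0], [0, 0, 0, 0], [0, 0, 0, 0]]}}

```text
time: 19.5
tool_pos: [0.5725, -0.1537, 0.0623]
tcp_rot: [1.156, 2.92, 0.0]
wrist_force: [1.3, -0.1, 4.4]
width: -0.001
grip_force: 2.1
```

```bash
python3 -c "
from press import *
show()"
```

```text
edge well mm [ 2.0928  1.3087 18.7685] F well [1.508  1.0378 4.2028] yawerr -0.001719425965285959 19.5 -1.1212110795177699
```

Call:
{"api": "jog_arm", "payload": {"plan": [[0, -0.002, 0.0035, 0], [0, 0, 0, 0], [0, 0, 0, 0]]}}

```text
time: 19.88
tool_pos: [0.5714, -0.1553, 0.0592]
tcp_rot: [1.156, 2.92, -0.0]
wrist_force: [1.2, -0.4, 6.4]
width: 0.002
grip_force: 2.7
```

```bash
python3 -c "
from press import *
show((2,1.2,10))"
```

```text
edge well mm [ 2.208   1.5236 15.05  ] F well [2.7412 1.1504 5.8359] yawerr -0.0017456395621608944 19.875 -1.1242404032667086
(2, 1.2, 10) [ 0.3691 -2.3601  4.4787]
```

Call:
{"api": "jog_arm", "payload": {"plan": [[0, -0.0019, 0.0034, 0], [0, 0, 0, 0], [0, 0, 0, 0]]}}

```text
time: 20.25
tool_pos: [0.5705, -0.1568, 0.0563]
tcp_rot: [1.155, 2.919, 0.0]
wrist_force: [0.6, -0.0, 8.0]
width: 0.001
grip_force: 3.5
```

```bash
python3 -c "
from press import *
show()
d=Rd.T@R[:,1]; print('well y in tool',d)
I=bot.camera_info('wrist'); w=bot.read_camera('wrist'); cv2.imwrite('pics/last.png',w[:,:,::-1]); cv2.imwrite('pics/s10.png',bot.read_camera('side')[:,:,::-1])"
```

```text
edge well mm [ 2.24    1.9224 11.7184] F well [3.6886 0.4426 7.141 ] yawerr -0.0017299328008064663 20.25 -1.1271762916651813
well y in tool [-1. -0.  0.]
```

Call:
{"api": "jog_arm", "payload": {"plan": [[0, -0.0006, 0.001, 0], [0, 0, 0, 0], [-0.005, 0, 0, 0], [-0.005, 0, 0, 0], [0, 0, 0, 0]]}}

```text
time: 20.98
tool_pos: [0.5762, -0.1622, 0.0547]
tcp_rot: [-1.157, -2.919, -0.003]
wrist_force: [-0.7, 5.6, 8.5]
width: 0.001
grip_force: 4.7
```

```bash
python3 -c "
from press import *
show()"
```

```text
edge well mm [ 1.5533  9.8956 10.2998] F well [ 1.1863 -4.3285  9.1798] yawerr -0.0023934350726414477 20.975 -1.1351818706960017
```

Call:
{"api": "jog_arm", "payload": {"plan": [[-0.005, 0, 0, 0], [-0.005, 0, 0, 0], [0, 0, 0, 0]]}}

```text
time: 21.35
tool_pos: [0.5827, -0.1701, 0.0532]
tcp_rot: [-1.155, -2.919, 0.0]
wrist_force: [0.0, 0.6, 0.2]
width: 0.003
grip_force: 0.2
```

```bash
python3 -c "
from press import *
show()"
```

```text
edge well mm [ 1.8737 20.0699  8.3318] F well [-0.3241 -0.4224  0.3974] yawerr -0.0014311440329866087 21.35 -1.1422071474698456
```

Call:
{"api": "jog_arm", "payload": {"plan": [[-0.004, 0.0005, -0.001, 0], [-0.004, 0, 0, 0], [0, 0, 0, 0], [0, 0, 0, 0]]}}

```text
time: 21.85
tool_pos: [0.5878, -0.175, 0.0534]
tcp_rot: [-1.155, -2.917, 0.0]
wrist_force: [-4.2, 3.2, -4.2]
width: 0.005
grip_force: 2.6
```

```bash
python3 -c "
from press import *
show()"
```

```text
edge well mm [ 2.0392 27.1003  8.5532] F well [-1.6741 -5.287  -3.9167] yawerr -0.0018560568471737149 21.85 -1.1468146111118545
```

Call:
{"api": "jog_arm", "payload": {"plan": [[-0.002, 0, 0, 0], [0, 0, 0, 0], [0, 0, 0, 0]]}}

```text
time: 22.22
tool_pos: [0.5893, -0.1763, 0.0537]
tcp_rot: [-1.155, -2.917, 0.0]
wrist_force: [-4.1, 4.0, -4.5]
width: 0.0
grip_force: 2.7
```

```bash
python3 -c "
from press import *
show()
I=bot.camera_info('wrist'); w=bot.read_camera('wrist'); cv2.imwrite('pics/w11.png',w[:,:,::-1]); cv2.imwrite('pics/s11.png',bot.read_camera('side')[:,:,::-1])"
```

```text
edge well mm [ 2.0749 29.1145  8.788 ] F well [-2.3574 -5.7485 -3.8748] yawerr -0.0017847253200902191 22.225 -1.14812940176924
```

Call:
{"api": "jog_arm", "payload": {"plan": [[-0.002, 0, 0, 0], [0, 0, 0, 0], [0, 0, 0, 0]]}}

```text
time: 22.7
tool_pos: [0.5893, -0.1764, 0.0536]
tcp_rot: [-1.154, -2.914, -0.001]
wrist_force: [-8.2, 7.1, -0.1]
width: -0.001
grip_force: 5.3
```

```bash
python3 -c "
from press import *
show()"
```

```text
edge well mm [ 2.0696 29.2881  8.7103] F well [  0.2786 -10.8277  -0.2378] yawerr -0.0018559910265646407 22.7 -1.1494914550197222
```

Call:
{"api": "jog_arm", "payload": {"plan": [[-0.0015, 0, 0, 0], [0, 0, 0, 0], [0, 0, 0, 0]]}}

```text
time: 23.08
tool_pos: [0.5894, -0.1764, 0.0535]
tcp_rot: [-1.153, -2.911, -0.002]
wrist_force: [-10.8, 9.2, 2.6]
width: 0.003
grip_force: 7.2
```

```bash
python3 -c "
from press import *
show()"
```

```text
edge well mm [ 2.0337 29.3775  8.66  ] F well [  1.8392 -14.2056   1.915 ] yawerr -0.0019817825452885796 23.075 -1.1504447197512333
```

Call:
{"api": "jog_arm", "payload": {"plan": [[0.0045, 0, 0, 0], [0, 0, 0, 0], [0, 0, -0.02, 0], [0, 0, -0.05, 0], [0, 0, -0.03, 0]]}}

```text
time: 23.7
tool_pos: [0.5945, -0.1783, 0.1613]
tcp_rot: [1.153, 2.911, -0.0]
wrist_force: [0.4, 0.2, 0.3]
width: 0.002
grip_force: 0.0
```

Call:
{"api": "jog_arm", "payload": {"plan": [[0.05, -0.02, 0, 0], [0, 0, 0, 0], [0, 0, 0, 0]]}}

```text
time: 24.08
tool_pos: [0.5426, -0.1578, 0.1578]
tcp_rot: [1.154, 2.915, -0.0]
wrist_force: [1.1, -1.1, 0.6]
width: 0.005
grip_force: 0.0
```

Run:
```python
from top import *
st=bot.read_state();I=bot.camera_info("wrist");w=bot.read_camera("wrist")[:,:,::-1];sd=bot.read_camera("side")[:,:,::-1];t=bot.read_camera("top")[:,:,::-1]
cv2.imwrite("pics/w12.png",w);cv2.imwrite("pics/s12.png",sd);cv2.imwrite("pics/t12.png",t)
print(st["tool_pos"],st["wrist_force"])
P=lambda *a:proj(I,w2(a)).round(1)
for y in (-47.5,-21.5,-11.5,0,14.5,22.5,40.5,48.5): print(y,P(0,y,10.5),P(12,y,10.5))
S=bot.camera_info("side"); print("side well",proj(S,w2([0,0,10.5])))
for y in range(-56,60,3): 
    u,v=P(0,y,10.5); 
    if 0<u<560 and 0<v<420: print(y,w[int(v),int(u)],end=' ')
m=(w[:,:,2].astype(int)>w[:,:,1].astype(int)+60); c=proj(I,w2([0,0,10])).astype(int); print("\nred px near well",m[max(c[1]-40,0):c[1]+40,max(c[0]-40,0):c[0]+40].sum())
a=cv2.imread("pics/top0.png"); d=cv2.absdiff(a,t).max(2); 
for n,(x,y,ww,h) in dict(caddy=(145,200,66,50),tin=(238,248,30,30),driver=(298,244,66,36),meter=(395,215,45,65)).items(): print(n,(d[y:y+h,x:x+ww]>60).sum())
```

```text
[ 0.5426 -0.1578  0.1578] [ 1.0556 -1.1412  0.6249]
-47.5 [303.3 170.2] [287.9 171.8]
-21.5 [302.7 207.7] [287.7 210.2]
-11.5 [302.4 221.6] [287.6 224.3]
0 [302.2 237.2] [287.6 240.2]
14.5 [301.8 256.3] [287.5 259.7]
22.5 [301.7 266.6] [287.4 270.2]
40.5 [301.3 289. ] [287.3 293. ]
48.5 [301.1 298.7] [287.2 302.9]
side well [267.5061 193.6847]
-56 [61 63 62] -53 [61 63 61] -50 [59 60 58] -47 [58 62 60] -44 [61 61 62] -41 [64 64 64] -38 [57 60 58] -35 [63 65 64] -32 [62 63 63] -29 [58 60 58] -26 [63 63 61] -23 [61 63 61] -20 [239 242 239] -17 [154 157 148] -14 [240 243 238] -11 [213 218 210] -8 [138 140 128] -5 [234 237 232] -2 [236 239 235] 1 [231 235 231] 4 [236 239 236] 7 [231 234 229] 10 [234 238 234] 13 [239 242 238] 16 [157 160 157] 19 [65 66 65] 22 [56 60 57] 25 [61 63 62] 28 [40 41 39] 31 [40 37 34] 34 [44 43 42] 37 [50 47 47] 40 [78 74 71] 43 [50 48 48] 46 [63 63 61] 49 [79 83 83] 52 [44 45 44] 55 [44 45 41] 58 [63 63 59] 
red px near well 0
caddy 50
tin 0
driver 408
meter 1502
```

Call:
{"api": "jog_arm", "payload": {"plan": [[0, 0.03, -0.05, 0], [0.03, 0.05, 0, 0], [0.03, 0.05, 0, 0], [0.03, 0.05, 0, 0], [0.03, 0.05, 0, 0]]}}

```text
time: 24.85
tool_pos: [0.6119, 0.095, 0.2054]
tcp_rot: [1.156, 2.92, 0.001]
wrist_force: [1.2, -0.6, 0.1]
width: 0.0
grip_force: 0.0
```

Call:
{"api": "jog_arm", "payload": {"plan": [[0, 0.06, 0, 0], [0, 0.06, 0, 0], [0, 0.06, 0, 0], [0, 0, 0, 0], [0, 0, 0, 0]]}}

```text
time: 25.48
tool_pos: [0.7338, 0.2244, 0.2039]
tcp_rot: [-1.155, -2.921, 0.002]
wrist_force: [0.3, -0.2, 0.3]
width: 0.0
grip_force: 0.0
```

Run:
```python
from top import *
t=bot.read_camera("top")[:,:,::-1]; a=cv2.imread("pics/top0.png"); d=cv2.absdiff(a,t).max(2); print(bot.read_state()["tool_pos"])
for n,(x,y,ww,h) in dict(tester=(310,150,75,70),caddy=(145,200,66,50),tin=(238,248,30,30),driver=(298,244,66,36),meter=(395,215,45,65)).items(): print(n,(d[y:y+h,x:x+ww]>60).sum())
T=bot.camera_info("top"); 
for y in (-44,-30,-18,-8,0,8,18,27,36,44): u,v=proj(T,w2([0,y,10.5])); print(y,t[int(v+.5),int(u+.5)],a[int(v+.5),int(u+.5)])
```

```text
[0.7336 0.2238 0.2048]
tester 278
caddy 717
tin 0
driver 0
meter 0
-44 [55 54 55] [172 172 170]
-30 [55 55 55] [182 183 182]
-18 [175 175 172] [186 187 185]
-8 [166 166 164] [191 199 205]
0 [187 188 186] [207 214 220]
8 [187 188 186] [237 245 247]
18 [93 93 93] [176 177 177]
27 [54 54 54] [54 55 55]
36 [55 54 55] [55 55 56]
44 [167 168 168] [54 55 55]
```

The gate is fully across with its solid part over the well, the bar is at y≈44 mm, and the driver, tin and multimeter are unchanged. I'm handing in now.

```bash
python3 -c "
from workcell import bot
print(bot.finish_job())"
```

```text
the job is handed in; nothing more can be done
None
```

The job is handed in: the red cell is pressed into the tester's well, positive end up, with the gate slid to its end stop over it, and the tin, screwdriver and multimeter look unchanged in the top camera; the arm blocked the final check of the two black cells, which nothing touched.

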